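# Turn the inspection mirror to show the ring to the camera

### The job

The little camera on the inspection stand should see the brass ring held in the third hand by way of the stand's swivel mirror. First move the slim white jar out of the line between mirror and ring and leave it standing upright on the bench; then take the flat grip on top of the mirror, turn the mirror until the camera's reflected line of sight meets the ring, and hold it there, because it springs back: the program finishes while the fingers still hold the mirror at that angle. Leave the small brown bottle and the round tin where they are.

Things in the scene. Friction and masses are not known exactly. Their poses are not given: they have to be found in the camera images.
- stand: inspection stand, fixed: dark steel plate 250 x 70 x 12 mm (x -210 to +40 mm), a small black camera on a column at one end, a swivel mirror at the other. Origin on the bench below the mirror's vertical turning axis. Camera centre x = -165 mm, y = 0, lens front x = -115 mm, top 115 mm up; it looks level along +x at the mirror's axis, 98 mm above the bench
- mirror (a joint): mirror angle q about the vertical axis, rad, counter-clockwise from above, range -0.15 to 1.25, rest 0. The mirror's face (72 wide, 68 mm tall, centre 98 mm above the bench, containing the axis) looks 195 degrees + q counter-clockwise from the stand's +x (at 0: 15 degrees past the way back to the camera). A weak spring (0.10 N m/rad) turns it back to 0 when let go
- mirror_grip (a point): centre of the flat upright aluminium grip on top of the mirror, on the turning axis, 156 mm above the bench: 10 mm thick, 40 mm wide, 40 mm tall (136 to 176 mm up), parallel to the mirror. x is the mirror's normal (across the 10 mm), y along the width, z up; it turns with the mirror
- sight_line (a point): the camera's line of sight after the mirror: origin on the turning axis 98 mm above the bench, x level along the reflected line, z up. A steel pointer at the mirror's foot (30 mm above the bench, reaching 76 mm out, geared to the mirror) shows it. By the law of reflection it turns twice as far as the mirror and points 210 degrees + 2 q counter-clockwise from the stand's +x axis
- ring_center (a point): centre of the small brass ring (24 mm outside, upright) in the jaws of the third hand, 98 mm above the bench. The third hand is fixed: a round dark foot 94 mm across with a short arm; the ring stands 36 mm out from the foot's centre (and 5 mm to its +y), on the mirror's side; x points outward, z up
- jar_mid (a point): tall slim white plastic jar with a grey screw lid, 52 mm across, 130 mm tall, about 0.2 kg, loose, standing close in front of the ring on the mirror's side; this point is on its axis, 65 mm above its underside; z is its axis. Straight-sided up to 100 mm: grip it round the upper body from above. Bare bench to set it on: about x 0.44, y -0.23, to the robot's side of the third hand
- amber_bottle: small brown bottle, 42 mm across, 76 mm tall, loose, to be left alone; origin at the centre of its underside
- jump_ring_tin: round grey tin, 76 mm across, 32 mm tall, loose, to be left alone; origin at the centre of its underside
There are look-alikes about, which are no part of the job. What is shaped like the part that bears ring_center but red is not meant. Of the things shaped like the part that bears jar_mid, the white one is meant.

How it is judged:
At the end, for the whole second after the job is handed in: The fingers still hold the mirror, at rest, with the reflected line of sight passing within 18 mm of the ring's centre; the slim jar stands upright on the bench with its axis at least 45 mm to the side of that line (or behind the mirror, or at least 60 mm beyond the ring) (y of ring_center in the frame of sight_line between -0.018 and 0.018 m and x of ring_center in the frame of sight_line above 0.1 m and velocity of joint mirror between -0.1 and 0.1 rad/s and contact force between the fingers and mirror above 0.5 N and angle between jar_mid's own z axis and vertical below 0.1 rad and height (world z) of jar_mid between 0.058 and 0.07 m and (y of jar_mid in the frame of sight_line above 0.045 m or y of jar_mid in the frame of sight_line below -0.045 m or x of jar_mid in the frame of sight_line below -0.045 m or x of jar_mid in the frame of ring_center below -0.06 m)); the arm keeps its last pose, push and grip.
It fails at once if the small brown bottle is shifted by more than 30 mm (distance of amber_bottle from where it was at the start of the episode above 0.03 m).
It fails at once if the tin is shifted by more than 30 mm (distance of jump_ring_tin from where it was at the start of the episode above 0.03 m).
It fails at once if the slim jar is knocked over (angle between jar_mid's own z axis and vertical above 0.8 rad).
It also fails if it takes over 53 s, if anything falls off the work surface, if the arm or the gripper's body presses on something with over 40 N, if the wrist force passes 120 N, or if a joint passes its speed limit or range.

### The arm

A 7-joint arm with a two-finger parallel gripper is mounted at the origin on the work surface; the furniture and walls round the work are solid. World frame = base frame: x ahead of the robot, y to its left, z up, the work surface at z = 0. Lengths are in m, angles in rad, forces in N, time in s.
With the tool pointing down it reaches from about 0.35 to 0.9 m from the base axis. Payload 19.9 kg.
Tool frame: the origin (TCP) lies between the finger pads; the fingertips stand 8 mm ahead of it and the grasp point (between the pads) lies 11 mm behind it; z points along the fingers, y is the line along which they close (so a half turn about z gives the same grasp; the last joint's range is limited). The gripper opens to 85 mm and grips with 20 to 120 N. Pads are 22 mm wide; open, the fingers measure 114 mm over their backs; the gripper's body (76 mm by 85 mm) begins 54 mm behind the grasp point. The pads swing forward as they close: fully open they stand 13 mm farther back than shut.
Start: joints at [-0.042, 0.417, -0.01, 1.614, 0.005, 1.111, -0.053], TCP at [0.625, 0, 0.239] pointing down, gripper open.
Joint ranges: [-2.81, 2.81], [-0.39, 2.02], [-1.27, 1.25], [0.06, 2.57], [-1.19, 4.33], [0.19, 2], [-2.82, 2.82]. Speed limits (rad/s): [1.89, 1.89, 2.39, 2.39, 3.01, 3.01, 3.01].

### API

Orientations are given as a unit quaternion [x, y, z, w].
In Python, from station import env, cams gives the robot as it stands.
- The arm moves only by the shell command python3 -m inch 'ROWS' [FORCE]. ROWS is text: rows parted by semicolons, each of 5 numbers parted by spaces: the shift along the world's x, y, z in mm, then the turn about the world's z in rad, then the finger opening in mm, from 0 to 85.4. In form: dx dy dz spin grip; .... A call has 1 to 8 rows; each row shifts and turns the commanded pose from where the row before left it; what a row does not reach is not made up. A row lasts 1/12 s, in which the tool goes at most 41.7 mm and 7.16 degrees, less where a joint would pass 70% of its speed; a pose out of reach is approached as far as the arm can. A call with a gripper value outside its range is refused whole. The fingers move at their own pace and stop on an object; FORCE is the grip in N (left out, the last holds). Time passes only in rows, so rows that do not move let the fingers close. It gives the time, the measured TCP pose, the force, the opening and the grip force at its end, in the units of the state.
- env.get_state(): the state, without advancing time (a new reading comes with each control period).
- cams.snapshot(name): name is "scene" or "side" or "wrist"; returns the picture (420x560x3 uint8, red, green, blue); there is no depth.
- cams.camera_model(name): a dict with "fovy" (degrees; the focal length in pixels is half the picture's height over the tangent of half this angle, whatever the lens; pixels are square), "cx", "cy" (the principal point, pixels), "world_from_camera" (4x4, takes a point from camera to world coordinates); the wrist camera has in their place "mount" (4x4, takes a point from camera to tool coordinates, whose origin is the TCP and whose axes are the flange's). Camera axes: x right, y down, z forward; pixel columns grow to the right and rows downward; lengths in m; the calibration is good to about 2 mm. The wrist camera is an equidistant fisheye: a pixel r from the principal point sees the ray r / f radians off the axis. A picture is of the moment at which its call begins: read the wrist's pose just before it. camera_model takes no time and is no camera call.
- env.close_job(): hands the job in; it is judged then, once.
The state is a dict: "time": time; "joint_pos": joint angles; "dq": joint speeds; "tau": joint torques, N m; "ee_pos": TCP position; "orientation": TCP orientation; "wrist_force": force on the tool from outside, world axes, zero at the start; "moment": the same for the moment, N m; "gripper_width": finger opening in m; "finger_force": force on a finger pad.
Only numpy, scipy, OpenCV 4.12 (cv2) and the standard library are available. Lean on these libraries where they do the work, as an engineer would, in place of code of your own. Each camera call takes 0.05 s, during which the arm holds its last target. There are 200 camera calls.

## Working session

There is one attempt and no reset: what is moved stays moved. The work goes in short steps, Python scripts to look and compute and a shell command to move; the robot and the scene stay as the last step left them, time stands still between calls to the robot, and variables do not carry over. Pictures are saved under pics/ and viewed, at most 10 in all, crops included, and the job is handed in when it is done.

```bash
mkdir -p pics; ls
cat > h.py <<'E'
import numpy as np, cv2
from station import env, cams
from scipy.spatial.transform import Rotation as R
def model(n):
    m=cams.camera_model(n); f=210/np.tan(np.radians(m["fovy"])/2)
    return m,f
def ray(n,u,v):
    m,f=model(n); T=np.array(m["world_from_camera"]); d=T[:3,:3]@np.array([(u-m["cx"])/f,(v-m["cy"])/f,1]); return T[:3,3],d/np.linalg.norm(d)
def plane(n,u,v,z):
    o,d=ray(n,u,v); return o+d*(z-o[2])/d[2]
def proj(n,p):
    m,f=model(n); T=np.linalg.inv(np.array(m["world_from_camera"])); c=T[:3,:3]@np.array(p)+T[:3,3]; return np.array([m["cx"]+f*c[0]/c[2],m["cy"]+f*c[1]/c[2]])
def snap(n,name):
    im=cams.snapshot(n); cv2.imwrite(f"pics/{name}.png",im[:,:,::-1]); return im
E
python3 - <<'E'
from h import *
a=snap("scene","scene0"); b=snap("side","side0")
cv2.imwrite("pics/scene0b.png",cv2.resize(a[:,:,::-1],(800,600),interpolation=cv2.INTER_CUBIC))
cv2.imwrite("pics/side0b.png",cv2.resize(b[:,:,::-1],(800,600),interpolation=cv2.INTER_CUBIC))
for n in("scene","side"):
    print(cams.camera_model(n))
E
```

```text
pics
{'fovy': 42.47605849836124, 'cx': 272.1248599249621, 'cy': 227.44271198083828, 'world_from_camera': array([[ 0.76191713, -0.33016628,  0.5572006 , -0.26439077],
       [-0.64750567, -0.40794609,  0.64367414, -0.75573777],
       [ 0.01478831, -0.8512169 , -0.52460566,  0.84880119],
       [ 0.        ,  0.        ,  0.        ,  1.        ]])}
{'fovy': 42.9987599513146, 'cx': 275.7260542699775, 'cy': 212.04896469096204, 'world_from_camera': array([[ 0.80757071, -0.2851752 ,  0.51624089, -0.23334307],
       [-0.58965887, -0.37336491,  0.71617112, -0.8881213 ],
       [-0.01148801, -0.88276483, -0.46967465,  0.76064767],
       [ 0.        ,  0.        ,  0.        ,  1.        ]])}
```

View pics/scene0b.png

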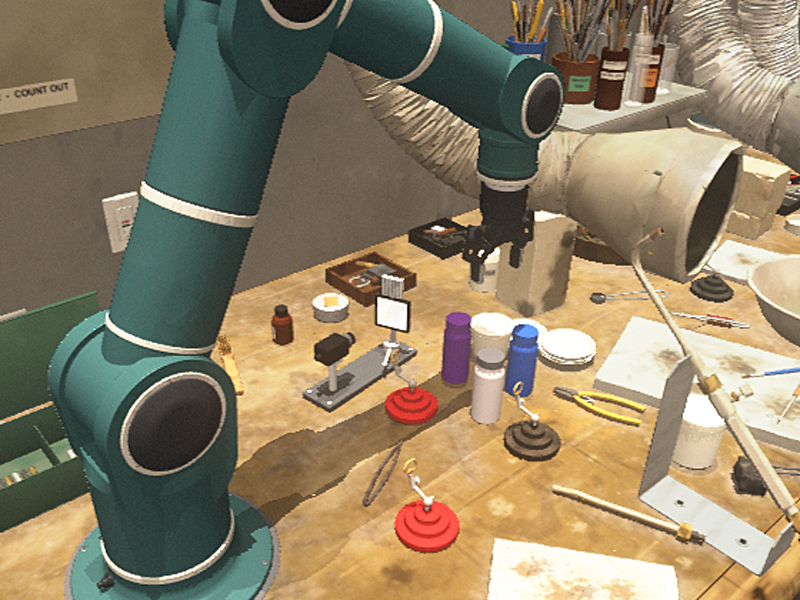

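View pics/side0b.png

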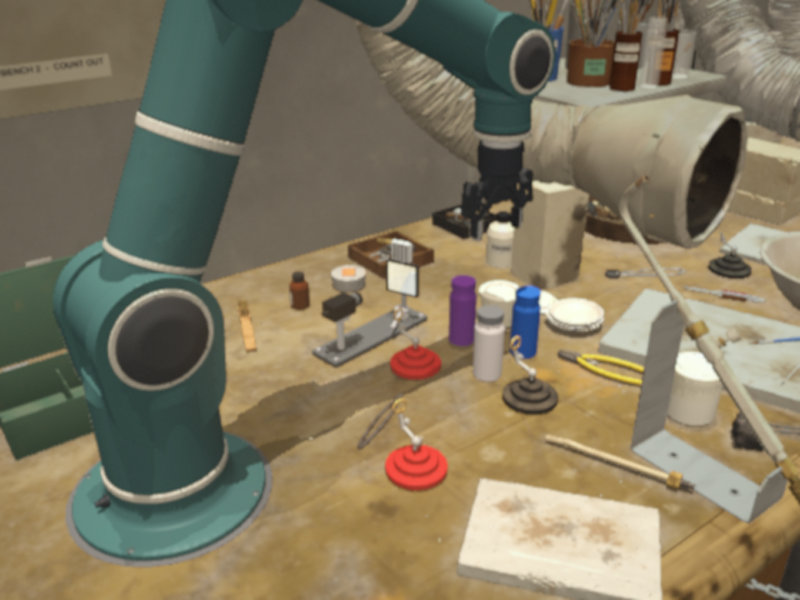

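The scene view shows the stand at about (360,375), with the mirror at (392,315) and its grip at (392,287). The white jar is at (488,385), the dark third hand's foot at (532,440) and its ring at (518,388). The tin is at (331,307) and the bottle at (282,323). I'll enlarge the area that matters.

Run:
```python
from h import *
a=cv2.imread("pics/scene0.png"); b=cv2.imread("pics/side0.png")
cv2.imwrite("pics/c1.png",cv2.resize(a[180:330,205:405],(800,600),interpolation=cv2.INTER_CUBIC))
cv2.imwrite("pics/c2.png",cv2.resize(b[155:305,210:410],(800,600),interpolation=cv2.INTER_CUBIC))
```

```text
(no output)
```

View pics/c1.png

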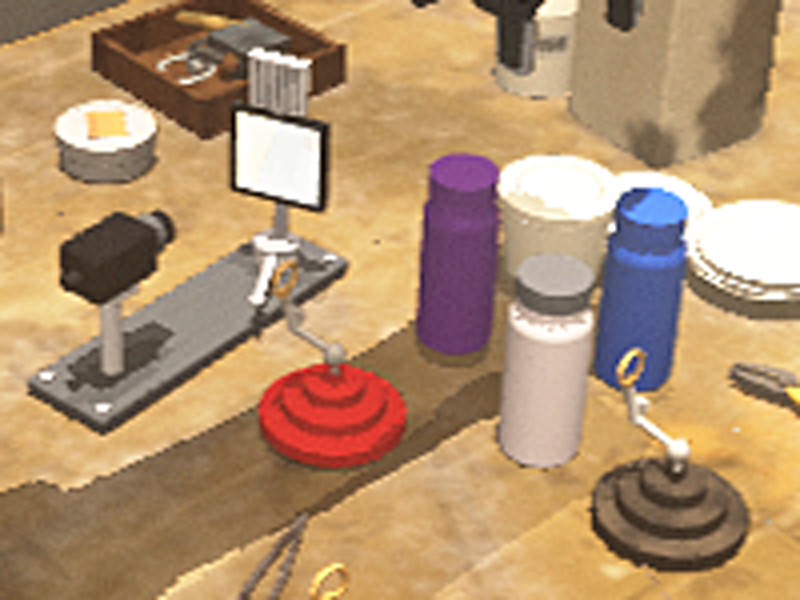

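View pics/c2.png

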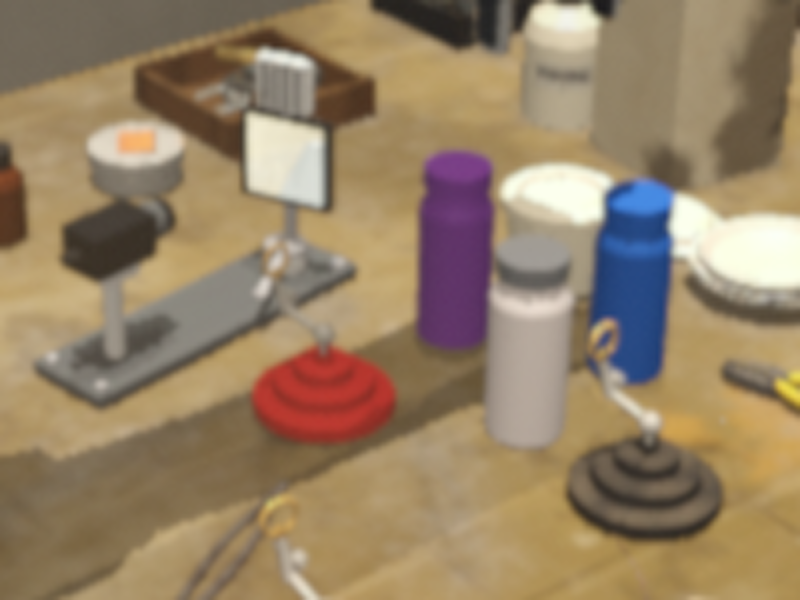

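```bash
cat >> h.py <<'E'
def tri(rs):
    A=sum(np.eye(3)-np.outer(d,d) for o,d in rs); b=sum((np.eye(3)-np.outer(d,d))@o for o,d in rs); return np.linalg.solve(A,b)
E
python3 - <<'E'
from h import *
np.set_printoptions(precision=4,suppress=True)
P={ # c1, c2, z
'ring':((631,368),(604,340),.098),'lidtop':((554,272),(535,250),.13),
'gripc':((280,83),(286,84),.156),'mirc':((280,160),(287,160),.098),
'plateL':((30,384),(37,360),.012),'plateF':((105,425),(100,398),.012),'plateR':((350,262),(355,265),.012),
'footmid':((669,512),(645,486),.012),
'red1':((333,415),(325,397),.012),'tin':((106,128),(136,145),.032),'purple':((464,172),(459,168),.13),'blue':((652,210),(641,197),.13),'redring':((284,279),(275,258),.098)}
for k,(a,b,z) in P.items():
    a=(205+a[0]/4,180+a[1]/4); b=(210+b[0]/4,155+b[1]/4)
    print(k,plane('scene',*a,z),plane('side',*b,z),tri([ray('scene',*a),ray('side',*b)]))
s=env.get_state();print(s['time'],s['ee_pos'],s['orientation'],s['gripper_width']);print(cams.camera_model('wrist'))
E
```

```text
ring [ 0.5694 -0.1201  0.098 ] [ 0.5735 -0.1174  0.098 ] [ 0.5644 -0.1249  0.104 ]
lidtop [ 0.5713 -0.053   0.13  ] [ 0.5762 -0.0513  0.13  ] [ 0.5729 -0.0531  0.1307]
gripc [0.5649 0.1925 0.156 ] [0.5691 0.1956 0.156 ] [0.5631 0.189  0.1591]
mirc [0.564  0.1899 0.098 ] [0.5687 0.1945 0.098 ] [0.557  0.1804 0.1061]
plateL [0.3513 0.1862 0.012 ] [0.3579 0.1934 0.012 ] [0.3426 0.1695 0.0277]
plateF [0.363  0.1215 0.012 ] [0.3664 0.1277 0.012 ] [0.3514 0.1039 0.0292]
plateR [0.6063 0.1615 0.012 ] [0.6091 0.1672 0.012 ] [0.5897 0.1435 0.0286]
footmid [ 0.5729 -0.1587  0.012 ] [ 0.5774 -0.1564  0.012 ] [ 0.569  -0.1626  0.0179]
red1 [0.4805 0.0387 0.012 ] [0.4838 0.0402 0.012 ] [0.4806 0.0375 0.0137]
tin [0.5654 0.3912 0.032 ] [0.5704 0.396  0.032 ] [0.5596 0.3811 0.0398]
purple [0.6111 0.0636 0.13  ] [0.6134 0.0632 0.13  ] [0.6171 0.0683 0.1262]
blue [ 0.6705 -0.0437  0.13  ] [ 0.6788 -0.0399  0.13  ] [ 0.6682 -0.0475  0.1346]
redring [0.4722 0.079  0.098 ] [0.4771 0.0845 0.098 ] [0.4627 0.0667 0.1096]
0.1 [0.6247 0.     0.2387] [ 0.7071  0.7071 -0.0004 -0.0004] 0.0852358031594005
{'fovy': 65.70646984690485, 'cx': 281.3244565949187, 'cy': 203.55920070775394, 'mount': array([[-0.0007, -0.9653, -0.2613,  0.0667],
       [ 1.    , -0.0007,  0.0001,  0.0013],
       [-0.0003, -0.2613,  0.9653, -0.1345],
       [ 0.    ,  0.    ,  0.    ,  1.    ]])}
```

Scene and side agree to 5 mm:

| Item | x (m) | y (m) |
|---|---|---|
| Jar | 0.574 | -0.052 |
| Ring | 0.571 | -0.119 |
| Mirror axis | 0.567 | 0.193 |

The stand's heading is about 9.3°, and its plate measures 247 mm against the given 250. I'll move above the jar with the fingers closing along -45°, which is clear of the ring and the coloured jars, and look from there.

```bash
python3 -m inch '-8 -8 0 -0.115 85; -8 -8 0 -0.115 85; -8 -8 0 -0.115 85; -8 -8 0 -0.11 85; -8 -8 0 -0.11 85; -8 -8 0 -0.11 85; -3 -4 0 -0.11 85; 0 0 0 0 85'
cat >> h.py <<'E'
def wpose():
    s=env.get_state(); T=np.eye(4); T[:3,:3]=R.from_quat(s['orientation']).as_matrix(); T[:3,3]=s['ee_pos']; return T
def wray(T,u,v):
    m=cams.camera_model('wrist'); f=210/np.tan(np.radians(m['fovy'])/2); C=T@np.array(m['mount'])
    x,y=u-m['cx'],v-m['cy']; r=np.hypot(x,y)+1e-9; t=r/f
    return C[:3,3],C[:3,:3]@np.array([np.sin(t)*x/r,np.sin(t)*y/r,np.cos(t)])
def wplane(T,u,v,z):
    o,d=wray(T,u,v); return o+d*(z-o[2])/d[2]
E
python3 - <<'E'
from h import *
T=wpose(); np.save('T1.npy',T); im=snap('wrist','w1'); cv2.imwrite('pics/w1b.png',cv2.resize(im[:,:,::-1],(800,600))); print(T)
E
```

```text
time: 0.77
ee_pos: [0.5733, -0.053, 0.2392]
orientation: [0.925, 0.38, -0.0, 0.0]
wrist_force: [-0.3, 0.2, 0.1]
gripper_width: 0.0854
finger_force: 0.0
[[ 7.11722968e-01  7.02459975e-01 -6.33238424e-04  5.73281763e-01]
 [ 7.02459928e-01 -7.11723219e-01 -3.31115746e-04 -5.29797174e-02]
 [-6.83286048e-04 -2.09161937e-04 -9.99999745e-01  2.39155064e-01]
 [ 0.00000000e+00  0.00000000e+00  0.00000000e+00  1.00000000e+00]]
```

View pics/w1b.png

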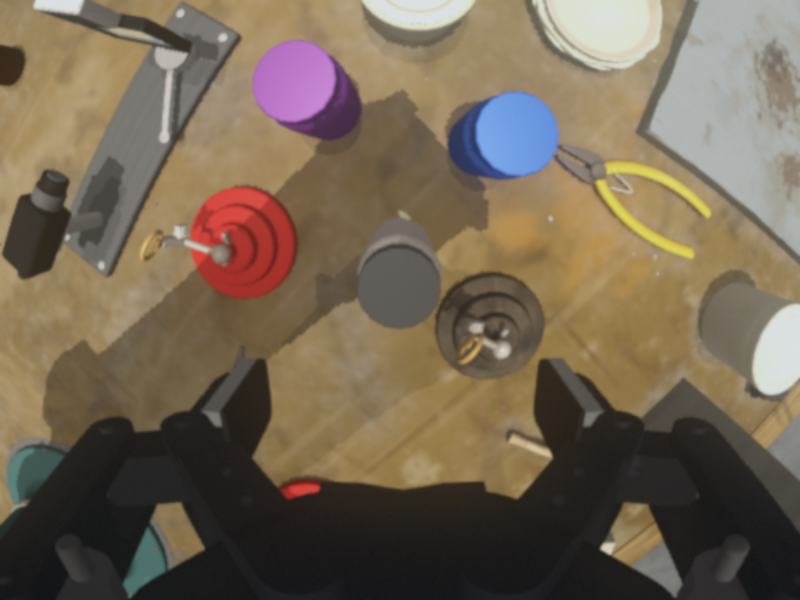

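In the wrist view, the lid centre is at (400,286), the ring at (471,348), and the plate screws are at (180,12), (222,37), (66,238) and (103,267). The pointer tip is at (165,138).

Run:
```python
from h import *
np.set_printoptions(precision=4,suppress=True)
T=np.load('T1.npy'); s=.7
for k,u,v,z in [('lid',400,286,.13),('ring',471,348,.098),('foot',490,326,.012),('s1',180,12,.012),('s2',222,37,.012),('s3',66,238,.012),('s4',103,267,.012),('ptr',165,138,.03),('ptrbase',170,55,.03),('purple',295,82,.13),('blue',516,133,.13)]:
    print(k,wplane(T,u*s,v*s,z))
for n,g in(('scene',((554,272),(541,450))),):pass
```

```text
lid [ 0.5758 -0.0496  0.13  ]
ring [ 0.5725 -0.1168  0.098 ]
foot [ 0.5818 -0.1485  0.012 ]
s1 [0.5938 0.2289 0.012 ]
s2 [0.6013 0.1791 0.012 ]
s3 [0.364  0.1902 0.012 ]
s4 [0.3737 0.1385 0.012 ]
ptr [0.5127 0.1514 0.03  ]
ptrbase [0.5642 0.1968 0.03  ]
purple [0.6161 0.0674 0.13  ]
blue [ 0.678  -0.0346  0.13  ]
```

The stand heading comes out at 9.7° and the axis at (0.567, 0.198). The pointer reads 220.9°, against 219.7° expected at rest. The jar is at (0.575, -0.050). I'll descend and grip it.

```bash
python3 -m inch '2 2 -22 0 85; 0 0 -22 0 85; 0 0 -22 0 85; 0 0 -22 0 85; 0 0 -22 0 85; 0 0 -20 0 85; 0 0 -18 0 85; 0 0 -14 0 85' 30
python3 -m inch '0 0 0 0 85; 0 0 0 0 45; 0 0 0 0 45; 0 0 0 0 45; 0 0 0 0 45; 0 0 0 0 45; 0 0 0 0 45; 0 0 0 0 45' 30
```

```text
time: 1.48
ee_pos: [0.5757, -0.0492, 0.0754]
orientation: [0.923, 0.385, -0.001, -0.001]
wrist_force: [0.8, -0.3, 0.2]
gripper_width: 0.0847
finger_force: 0.0
time: 2.15
ee_pos: [0.5768, -0.0499, 0.0785]
orientation: [0.924, 0.383, 0.001, 0.0]
wrist_force: [-0.3, 1.3, 8.5]
gripper_width: 0.0509
finger_force: 29.3
```

```bash
python3 -m inch '0 0 8 0 45; 0 0 18 0 45; 0 0 20 0 45; 0 0 20 0 45; 0 0 20 0 45; 0 0 20 0 45; 0 0 20 0 45; 0 0 6 0 45'
python3 -m inch '-10 -12 0 0 45; -20 -26 0 0 45; -20 -27 0 0 45; -20 -27 0 0 45; -20 -27 0 0 45; -20 -27 0 0 45; -17 -22 0 0 45; -10 -12 0 0 45'
python3 -m inch '0 0 -10 0 45; 0 0 -22 0 45; 0 0 -22 0 45; 0 0 -22 0 45; 0 0 -20 0 45; 0 0 -16 0 45; 0 0 -8 0 45; 0 0 -3 0 45'
```

```text
time: 2.82
ee_pos: [0.5769, -0.0501, 0.2129]
orientation: [0.924, 0.383, 0.002, 0.001]
wrist_force: [1.0, 0.2, -1.6]
gripper_width: 0.0508
finger_force: 30.6
time: 3.48
ee_pos: [0.4361, -0.2327, 0.2089]
orientation: [0.924, 0.381, -0.001, -0.0]
wrist_force: [0.7, -1.2, -1.7]
gripper_width: 0.0508
finger_force: 30.6
time: 4.15
ee_pos: [0.4382, -0.2295, 0.0848]
orientation: [0.924, 0.383, -0.001, -0.001]
wrist_force: [-0.2, 0.2, -1.1]
gripper_width: 0.0511
finger_force: 30.6
```

```bash
python3 -m inch '0 0 0 0 45; 0 0 -2 0 45; 0 0 -2 0 45; 0 0 0 0 45; 0 0 0 0 45'
```

```text
time: 4.57
ee_pos: [0.4392, -0.2301, 0.0827]
orientation: [0.924, 0.383, 0.0, 0.0]
wrist_force: [0.3, -0.4, -1.5]
gripper_width: 0.0507
finger_force: 30.6
```

```bash
python3 -m inch '0 0 -2 0 45; 0 0 0 0 45; 0 0 0 0 45'; python3 -m inch '0 0 -2 0 45; 0 0 0 0 45; 0 0 0 0 45'
```

```text
time: 4.82
ee_pos: [0.4389, -0.23, 0.0803]
orientation: [0.924, 0.383, -0.0, -0.0]
wrist_force: [0.7, 0.3, -1.9]
gripper_width: 0.0511
finger_force: 30.6
time: 5.07
ee_pos: [0.4393, -0.23, 0.0785]
orientation: [0.924, 0.383, 0.0, 0.0]
wrist_force: [-0.6, 2.0, 5.5]
gripper_width: 0.0509
finger_force: 31.2
```

The bench contact shows as +5.5 N, so I'll release and rise.

```bash
python3 -m inch '0 0 0 0 60; 0 0 0 0 70; 0 0 0 0 85; 0 0 0 0 85; 0 0 0 0 85; 0 0 0 0 85; 0 0 10 0 85; 0 0 20 0 85'
python3 -m inch '0 0 25 0 85; 0 0 25 0 85; 0 0 25 0 85; 0 0 25 0 85; 0 0 25 0 85; 0 0 25 0 85; 0 0 0 0 85; 0 0 0 0 85'
```

```text
time: 5.73
ee_pos: [0.4379, -0.2296, 0.1075]
orientation: [0.924, 0.383, -0.001, -0.001]
wrist_force: [-0.2, 0.5, -0.6]
gripper_width: 0.0847
finger_force: 0.0
time: 6.4
ee_pos: [0.4393, -0.2302, 0.2599]
orientation: [0.924, 0.383, 0.001, 0.001]
wrist_force: [-0.4, -0.4, -0.7]
gripper_width: 0.0851
finger_force: 0.0
```

```bash
python3 -m inch '10 30 0 0.1 85; 10 35 0 0.1 85; 10 35 0 0.1 85; 10 35 0 0.1 85; 10 35 0 0.1 85; 10 35 0 0.1 85; 10 35 0 0.1 85; 10 35 0 0.1 85'
python3 -m inch '10 35 0 0.1 85; 10 35 0 0.1 85; 10 35 0 0.1 85; 8 28 0 0.11 85; 8 18 0 0 85; 2 2 0 0 85; 0 0 0 0 85; 0 0 0 0 85'
python3 - <<'E'
from h import *
T=wpose(); np.save('T2.npy',T); im=snap('wrist','w2'); cv2.imwrite('pics/w2b.png',cv2.resize(im[:,:,::-1],(800,600))); print(T)
im=snap('scene','scene2');
E
```

```text
time: 7.07
ee_pos: [0.5186, 0.0467, 0.2576]
orientation: [0.7, 0.714, -0.001, -0.0]
wrist_force: [1.1, -1.1, 0.9]
gripper_width: 0.0852
finger_force: 0.0
time: 7.73
ee_pos: [0.5666, 0.197, 0.2575]
orientation: [0.543, 0.84, -0.001, -0.0]
wrist_force: [0.1, -0.6, 0.4]
gripper_width: 0.0853
finger_force: 0.0
[[-4.11276347e-01  9.11509700e-01 -1.35373809e-03  5.66639510e-01]
 [ 9.11510642e-01  4.11275312e-01 -9.83110755e-04  1.96958600e-01]
 [-3.39355933e-04 -1.63827688e-03 -9.99998600e-01  2.57501956e-01]
 [ 0.00000000e+00  0.00000000e+00  0.00000000e+00  1.00000000e+00]]
```

View pics/w2b.png

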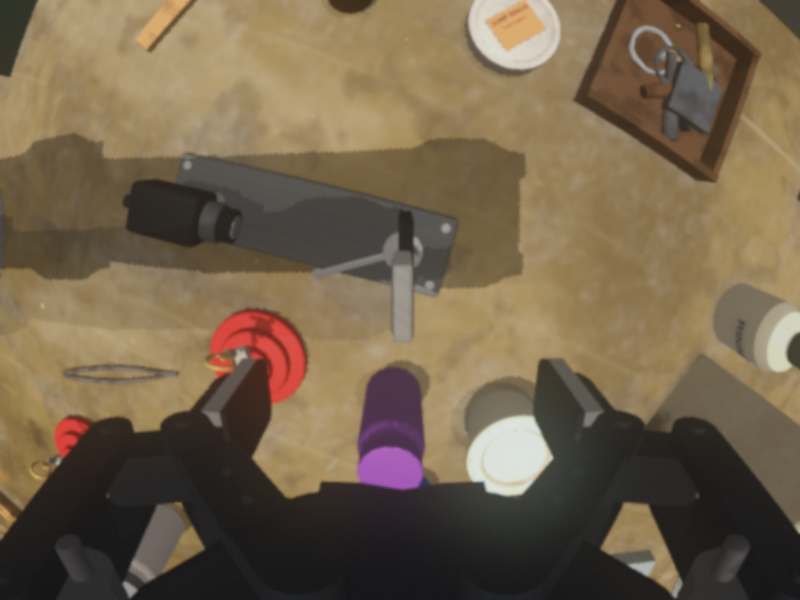

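View pics/scene2.png

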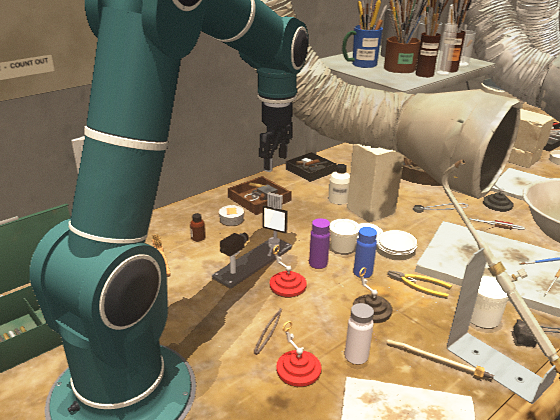

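The jar stands upright at (358,335) in the scene view. In the wrist view the top edge of the grip runs from (402,252) to (402,340), aligned with the fingers. The screws are at (187,165), (445,228) and (430,286), and the pointer runs from (400,252) to (317,273).

Run:
```python
from h import *
np.set_printoptions(precision=4,suppress=True)
T=np.load('T2.npy'); s=.7
for k,u,v,z in [('gtopfar',402,252,.176),('gtopnear',402,340,.176),('s1',187,165,.012),('s2',445,228,.012),('s3',430,286,.012),('ptr',317,273,.03),('hub',402,250,.03)]:
    print(k,wplane(T,u*s,v*s,z))
# jar in scene2
im=cv2.imread('pics/scene2.png'); print(plane('scene',360,310,.13),plane('scene',368,301,.012))
```

```text
gtopfar [0.557  0.2218 0.176 ]
gtopnear [0.5752 0.1813 0.176 ]
s1 [0.3661 0.1904 0.012 ]
s2 [0.5932 0.2273 0.012 ]
s3 [0.6028 0.1774 0.012 ]
ptr [0.5122 0.1537 0.03  ]
hub [0.5672 0.1988 0.03  ]
[ 0.4306 -0.2311  0.13  ] [ 0.585  -0.1349  0.012 ]
```

```bash
python3 -m inch '0 2 -12 0 60; 0 0 -20 0 60; 0 0 -20 0 60; 0 0 -20 0 60; 0 0 -18 0 60; 0 0 -12 0 60; 0 0 -6 0 60; 0 0 0 0 60' 30
python3 -m inch '0 0 0 0 30; 0 0 0 0 20; 0 0 0 0 5; 0 0 0 0 5; 0 0 0 0 5; 0 0 0 0 5; 0 0 0 0 5; 0 0 0 0 5' 40
```

```text
time: 8.5
ee_pos: [0.5664, 0.1995, 0.149]
orientation: [0.542, 0.84, -0.001, -0.001]
wrist_force: [-0.0, 0.2, 0.3]
gripper_width: 0.0599
finger_force: 0.0
time: 9.17
ee_pos: [0.5658, 0.1994, 0.151]
orientation: [0.542, 0.84, -0.001, -0.001]
wrist_force: [-17.4, -7.5, 16.5]
gripper_width: 0.0091
finger_force: 40.1
```

Gripped at 9 mm. I'll ease the offset load while turning about 0.45 rad.

```bash
python3 -m inch '-1 0 2 0 5; -1 -1 1 0 5; 0 0 0 0.075 5; 0 0 0 0.075 5; 0 0 0 0.075 5; 0 0 0 0.075 5; 0 0 0 0.075 5; 0 0 0 0.075 5'
python3 -m inch '0 0 0 0 5; 0 0 0 0 5; 0 0 0 0 5; 0 0 0 0 5'
python3 - <<'E'
from h import *
T=wpose(); np.save('T3.npy',T); im=snap('wrist','w3'); print(T, np.degrees(np.arctan2(T[1,1],T[0,1])))
print(env.get_state()['moment'])
cv2.imwrite('pics/w3b.png',cv2.resize(im[:,:,::-1],(800,600)))
E
```

```text
time: 9.83
ee_pos: [0.5645, 0.1987, 0.1515]
orientation: [0.339, 0.941, -0.001, -0.001]
wrist_force: [9.6, 3.1, -30.2]
gripper_width: 0.0095
finger_force: 42.0
time: 10.17
ee_pos: [0.5645, 0.1986, 0.1515]
orientation: [0.341, 0.94, -0.001, -0.001]
wrist_force: [9.8, 3.3, -29.6]
gripper_width: 0.0095
finger_force: 42.0
[[-7.67466190e-01  6.41087173e-01 -1.69781551e-03  5.64514104e-01]
 [ 6.41088778e-01  7.67466482e-01 -6.15263032e-04  1.98584898e-01]
 [ 9.08579261e-04 -1.56064405e-03 -9.99998369e-01  1.51472844e-01]
 [ 0.00000000e+00  0.00000000e+00  0.00000000e+00  1.00000000e+00]] 50.12700657583238
[ 0.60357815 -1.9389701  -0.03991279]
```

View pics/w3b.png

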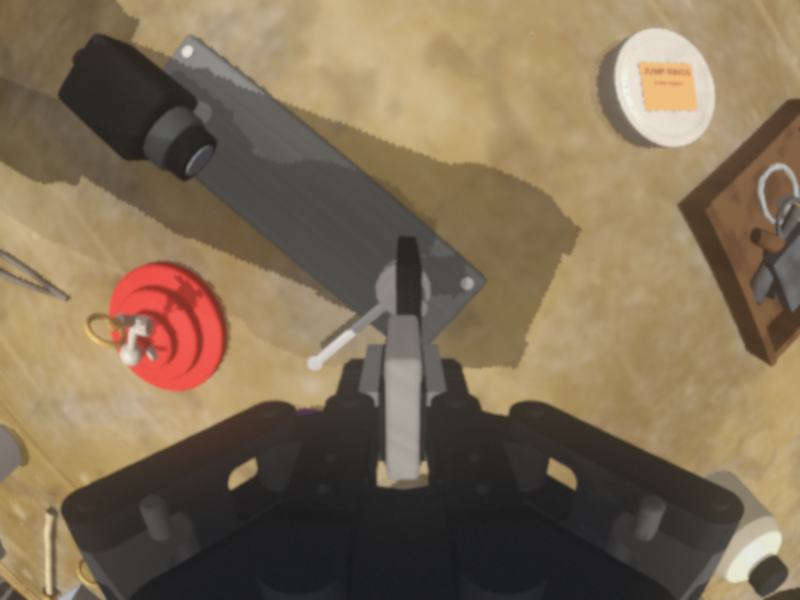

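The wrist view shows the fingers holding the grip. The pointer tip is at (315,363), the hub at (402,288), and a screw at (187,50) with another at (466,283). I'll check the pointer angle.

```bash
python3 - <<'E'
from h import *
np.set_printoptions(precision=4,suppress=True)
T=np.load('T3.npy'); s=.7
p={k:wplane(T,u*s,v*s,z) for k,u,v,z in [('s1',187,50,.012),('s2',466,283,.012),('tip',315,363,.03),('p1',350,333,.03),('hub',402,288,.03)]}
print(p); a=lambda d:np.degrees(np.arctan2(d[1],d[0]))
print('stand',a(p['s2']-p['s1'])); ring=np.array([.572,-.118])
for ax in ([.567,.1985],p['hub'][:2]): ax=np.array(ax); print('ptr',a(p['tip'][:2]-ax),'ring',a(ring-ax))
print('p1',a(p['tip']-p['p1']))
E
python3 -m inch '0 0 -2 0 5; 0 0 -1 0 5; 0 0 0 0 5; 0 0 0 0 5; 0 0 0 0 5; 0 0 0 0 5'
```

```text
{'s1': array([0.3653, 0.1909, 0.012 ]), 's2': array([0.5933, 0.2272, 0.012 ]), 'tip': array([0.5692, 0.1273, 0.03  ]), 'p1': array([0.5683, 0.1571, 0.03  ]), 'hub': array([0.567 , 0.1982, 0.03  ])}
stand 9.047841497522732
ptr -88.24390462338016 ring -89.0949286921234
ptr -88.20410054979729 ring -89.08683396896126
p1 -88.366711257987
time: 10.72
ee_pos: [0.5648, 0.1988, 0.1512]
orientation: [0.341, 0.94, -0.0, 0.0]
wrist_force: [-7.4, -3.2, 11.2]
gripper_width: 0.0094
finger_force: 48.2
```

The pointer reads -88.2° and the ring lies at -89.1°, about 5 mm apart at the ring against the 18 mm allowed. Working from the finger angle gives -89.1°. The jar is about 130 mm off the line, so I'll hand it in.

```bash
python3 -m inch '0 0 0 0 5; 0 0 0 0 5; 0 0 0 0 5; 0 0 0 0 5; 0 0 0 0 5; 0 0 0 0 5' && python3 -c "
from station import env
print(env.close_job())"
```

```text
time: 11.22
ee_pos: [0.5648, 0.1987, 0.1512]
orientation: [0.341, 0.94, -0.0, 0.0]
wrist_force: [-5.9, -2.9, 9.9]
gripper_width: 0.0094
finger_force: 48.2
the job is handed in; nothing more can be done
None
```

I handed the job in at 11.2 s with the fingers holding the mirror: by my measurements the reflected line passes about 5 mm from the ring's centre, and the jar stands upright about 130 mm off that line; no verdict came back.

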